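# Mesh the petal cup on the grinder and hold it down

## Task

Pick up the closed grinding cup by the bar on its lid, keep it upright, and fit it onto the petal grinder: turn it until the cross-shaped slot under it meshes with the drive cross of the grinder and it slides fully home. Then press it down against the grinder's spring until the plate stops, and finish like that, still gripping the cup and holding it pressed down. Leave the jar, the spool and the secateurs where they are.

Things in the scene. Friction and masses are not known exactly. Their poses are not given: they have to be found in the camera images.
- cup: Closed steel grinding cup, upright on the bench, 66 mm across, 112 mm high, 280 to 440 g. Origin: centre of its underside, z up. Foot 18 mm high, 61 mm wide; a cross-shaped slot 18 mm deep is cut into the underside: two slots, each 13 mm wide, along the cup's x and y axes, showing as four notches in the side of the foot. Above it the round body and a flat aluminium lid, its top at 86 mm.
- cup_bar (a point): Grip bar of the cup: black, on top of the lid, from 86 to 112 mm above the cup's underside, 54 mm long along the cup's x axis, 16 mm wide along y. This point: centre of the bar's top face, 112 mm above the underside; axes as the cup's. The bar runs parallel to one of the two slots, so every quarter turn meshes alike.
- grinder: Motor base of the petal grinder, fixed to the bench: grey round housing 124 mm across at the foot, 104 mm at the top, 62 mm high. Origin: centre of its underside, on the bench, z up. On top sits a round black spring plate, 72 mm across, its upper face 72 mm above the bench when not pressed. The drive cross stands in the middle of the plate.
- dog: Steel drive cross standing on the spring plate of the grinder. Origin: its centre, on the plate's upper face (72 mm above the bench, 66 mm when pressed to the stop), z up. Two crossing bars along its x and y axes, each 44 mm long and 10 mm wide (1.5 mm play each side in the cup's slots). Its angle about the vertical differs each time; it turns against a friction of about 0.25 N m.
- dog_top (a point): Centre of the top of the drive cross, 14 mm above the plate; the tops of the bars are rounded. The cup is meshed and home when its underside rests on the plate, i.e. when the origins of cup and drive cross coincide; a cup that is not meshed rides 14 mm higher, on top of the cross.
- plunger (a joint): Travel of the spring plate, m: 0 up, 0.006 fully down at its stop. It carries the drive cross. It begins to yield at about 9 N of load (including the weight of the cup) and needs about 15 N at the stop; it springs up again when let go.
- jar: Bystander: amber glass jar with a steel cap, 60 mm across, 78 mm high, origin at the centre of its underside. Leave alone.
- spool: Bystander: brown spool, 60 mm across, 58 mm high, origin at the centre of its underside. Leave alone.
- secateurs: Bystander: secateurs lying flat beyond the grinder, about 190 mm long (along their x axis) and 60 mm wide, 16 mm high, origin at the pivot, on the bench. Leave alone.

How it is judged:
By the outcome, as a careful person would: the job done as asked, in the order asked, and still so for the second after the job is handed in, while the arm keeps its last pose, push and grip.
It also fails if it takes over 42 s, if anything falls off the work surface, if the arm or the gripper's body presses on something with over 40 N, if the wrist force passes 120 N, or if a joint passes its speed limit or range.

## Robot

A 6-joint arm with a two-finger parallel gripper is mounted at the origin on the work surface. World frame = base frame: x ahead of the robot, y to its left, z up, the work surface at z = 0. Lengths are in m, angles in rad, forces in N, time in s.
With the tool pointing down it reaches from about 0.35 to 0.975 m from the base axis. Payload 17.4 kg.
Tool frame: the origin (TCP) lies at the centre of the arm's flange, where the gripper is bolted on; the fingertips stand 173 mm ahead of it and the grasp point (between the pads) lies 155 mm ahead of it; z points along the fingers, y is the direction in which the jaws open and shut (so a half turn about z gives the same grasp; the last joint's range is limited). The gripper opens to 85 mm and grips with 20 to 120 N. Pads are 22 mm wide; open, the fingers measure 114 mm over their backs; the gripper's body (76 mm by 85 mm) begins 54 mm behind the grasp point. The pads swing forward as they close: fully open they stand 13 mm farther back than shut.
Start: joints at [1.203, 0.116, 1.442, -0, 1.584, -0.038], TCP at [0.219, 0.639, 0.405] pointing down, gripper open.
Joint ranges: [-2.83, 2.83], [-0.83, 2.19], [0.07, 2.5], [-1.14, 4.28], [0.01, 3], [-2.97, 2.97]. Speed limits (rad/s): [1.89, 1.89, 2.22, 3.14, 3.14, 3.14].

## Interface

Orientations are given as a unit quaternion [w, x, y, z].
In Python, from bench import * gives the robot as it stands. The module is installed in compiled form; this text tells all that it offers.
- The arm moves only by the shell command python3 -m crank 'ROWS' [OPENING] [FORCE]. ROWS is JSON, a list of rows, each a list of 6 numbers: the shift along the tool's x, y, z in mm, then the turn, a rotation vector about the tool's x, y, z in degrees. In form: [[dx, dy, dz, ax, ay, az], ...]. A call has 1 to 20 rows; each row is the pose to reach, as a shift and turn from the pose commanded when the call began, along the tool's axes at that moment; what a row does not reach only later rows make up. A row lasts 1/10 s, in which the tool goes at most 50 mm and 8.59 degrees, less where a joint would pass 70% of its speed; a pose out of reach is approached as far as the arm can. A call with a gripper value outside its range is refused whole. OPENING is the opening in per cent of the stroke, from 0 (shut) to 100 (fully open), set as the call begins (- or left out, the last holds). The fingers move at their own pace and stop on an object; FORCE is the grip in N (left out, the last holds). Time passes only in rows, so rows that repeat a pose let the fingers close. It gives the time, the measured TCP pose, the force and the opening at its end, in the units of the state.
- observe(): the state, without advancing time (a new reading comes with each control period).
- grab_frame(name): name is "scene" or "side" or "wrist"; returns (picture, depth): 420x560x3 uint8, red, green, blue; 420x560 float32, m along the optical axis (not along the pixel's ray), 0 where there is no reading.
- camera_model(name): a dict with "K" (3x3 intrinsics, pixels), "D" ([k1, k2, p1, p2, k3] as OpenCV has them; the pictures are not rectified), "position" and "rotation" of the camera in the world. Camera axes: x right, y up, looking along -z (the intrinsics and any distortion apply to the point x, -y, -z); pixel columns grow to the right and rows downward; lengths in m; the calibration is good to about 2 mm. A picture is of the moment at which its call begins: read the wrist's pose just before it. camera_model takes no time and is no camera call; for the wrist camera it gives the pose at the moment of the call.
- close_job(): hands the job in, once; it reports no verdict.
The state is a dict: "time": time; "joint_pos": joint angles; "qvel": joint speeds; "joint_efforts": joint torques, N m; "tcp_pos": TCP position; "tool_rot": TCP orientation; "force": force on the tool from outside, world axes, zero at the start; "torque": the same for the moment, N m; "grip_width": finger opening in m.
Only numpy, scipy, OpenCV 4.12 (cv2) and the standard library are available. Lean on these libraries where they do the work, as an engineer would, in place of code of your own. Each camera call takes 0.05 s, during which the arm holds its last target. There are 200 camera calls.

## Working session

There is one attempt and no reset: what is moved stays moved. The work goes in short steps, Python scripts to look and compute and a shell command to move; the robot and the scene stay as the last step left them, time stands still between calls to the robot, and variables do not carry over. Pictures are saved under pics/ and viewed, about 8 in all and at most 12, crops included, and the job is handed in when it is done.

```bash
mkdir -p pics; cat > h.py <<'E'
from bench import *
import numpy as np, cv2
from scipy.spatial.transform import Rotation as R
def shot(n,fn):
    m=camera_model(n); p,d=grab_frame(n); cv2.imwrite('pics/'+fn+'.png',p[:,:,::-1]); np.savez('pics/'+fn+'.npz',p=p,d=d,**{k:np.array(v) for k,v in m.items()}); return p,d,m
def load(fn): return np.load('pics/'+fn+'.npz')
def rot(m):
    r=np.array(m['rotation']); return r if r.shape==(3,3) else R.from_quat(r,scalar_first=True).as_matrix()
def world(z,uv,depth=None,plane=None):
    uv=np.array(uv,float).reshape(-1,2); q=cv2.undistortPoints(uv[:,None],z['K'],z['D'])[:,0]
    r=np.c_[q[:,0],-q[:,1],-np.ones(len(q))]@rot(z).T; o=np.array(z['position'])
    if plane is not None: return o+r*((plane-o[2])/r[:,2])[:,None]
    if depth is None: depth=np.array([z['d'][int(v),int(u)] for u,v in uv])
    return o+r*np.reshape(depth,(-1,1))
def cloud(z):
    v,u=np.nonzero(z['d']>0); return np.c_[u,v],world(z,np.c_[u,v])
E
python3 - <<'E'
from h import *
for n in("scene","side","wrist"):
    m=shot(n,n+'0')[2]; print(n,np.round(m['position'],3),np.round(rot(m),2).tolist(),m['D'])
s=observe();print(s['time'],s['tcp_pos'],s['tool_rot'],s['force'])
a=np.hstack([cv2.resize(cv2.imread(f'pics/{n}0.png'),(400,300)) for n in("scene","side")]); b=cv2.imread('pics/wrist0.png');b=cv2.resize(b,(400,300))
cv2.imwrite('pics/all0.png',np.vstack([a,np.hstack([b,b*0])]))
E
```

```text
scene [ 1.164 -0.288  0.922] [[0.55, -0.66, 0.51], [0.84, 0.44, -0.33], [-0.01, 0.61, 0.79]] [-0.19052251  0.          0.          0.          0.        ]
side [ 0.207 -0.365  0.779] [[0.72, 0.52, -0.46], [-0.7, 0.55, -0.46], [0.01, 0.65, 0.76]] [-0.11402286  0.          0.          0.          0.        ]
wrist [0.151 0.661 0.374] [[0.32, -0.91, -0.26], [0.95, 0.31, 0.09], [-0.0, -0.28, 0.96]] [-0.07463785  0.          0.          0.          0.        ]
0.15 [0.21860582 0.638638   0.40410376] [-1.11591007e-04  1.64142135e-01  9.86436580e-01 -4.69927139e-04] [ 0.74410413  0.73786701 -0.15684401]
```

View pics/scene0.png

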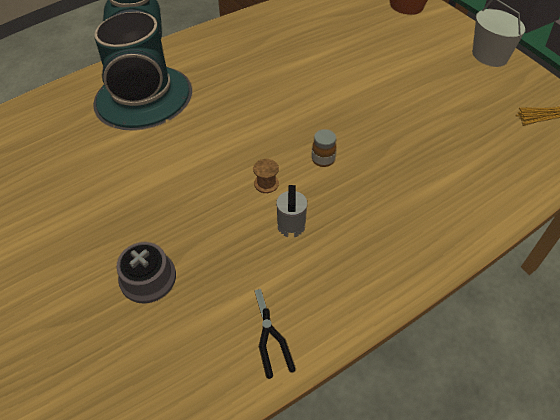

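View pics/all0.png

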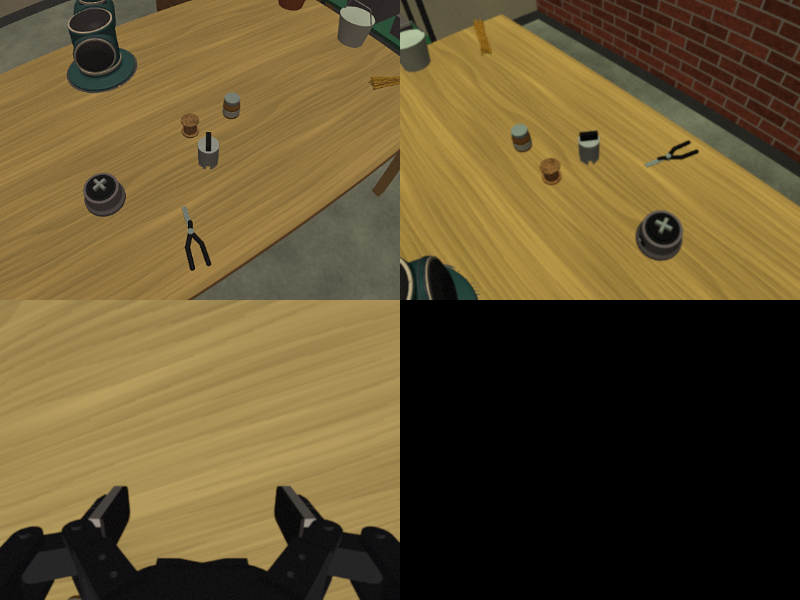

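The scene view shows the cup at (292,212) with its bar at (292,196), the grinder at (146,272) with its cross at (140,259), the spool at (266,175), the jar at (324,147) and the secateurs at (268,330). I'll measure from the depth images next.

```bash
python3 - <<'E'
from h import *
from scipy.optimize import minimize
for fn,seed in(('scene0',dict(cup=(292,212),gr=(140,259),sp=(266,165),jar=(324,135),sec=(266,323))),('side0',{})):
    z=load(fn); uv,P=cloud(z); im=z['p'].astype(int)
    if seed:
        C={k:world(z,[v])[0] for k,v in seed.items()}; 
        for k,v in C.items(): print(k,np.round(v,3))
    for k in('cup','gr','sp','jar'):
        n=np.hypot(*(P[:,:2]-C[k][:2]).T)<.08; Q=P[n]; c=im[uv[n][:,1],uv[n][:,0]]
        if k=='cup':
            t=Q[Q[:,2]>.104]; 
            m=t[:,:2].mean(0); e,V=np.linalg.eigh(np.cov((t[:,:2]-m).T)); print(fn,'bar',len(t),m,t[:,2].max(),np.sqrt(e*12),np.degrees(np.arctan2(V[1,1],V[0,1])))
            l=Q[(abs(Q[:,2]-.086)<.006)]; (cc,r)=cv2.minEnclosingCircle(l[:,:2].astype(np.float32)*1000);print('lid',len(l),cc,r)
        elif k=='gr':
            t=Q[Q[:,2]>.08]; m=t[:,:2].mean(0); print(fn,'dog',len(t),m,(t[:,:2].min(0)+t[:,:2].max(0))/2,t[:,2].max())
            w=t[:,:2]-m; w=w[np.hypot(*w.T)>.008]; a=np.arctan2(w[:,1],w[:,0]); print('ang',np.degrees(np.angle(np.exp(4j*a).mean()))/4, abs(np.exp(4j*a).mean()))
            l=Q[abs(Q[:,2]-.072)<.004]; (cc,r)=cv2.minEnclosingCircle(l[:,:2].astype(np.float32)*1000);print('plate',len(l),cc,r)
        else:
            t=Q[Q[:,2]>.045]; print(k,len(t),(t.min(0)+t.max(0))/2,t.max(0))
E
```

```text
Still running in the background as job /tmp/bash_jobs.1000/8939615855c0 (pid 492). You'll get a notice when it ends.
```

```bash
kill -- -$(cat /tmp/bash_jobs.1000/8939615855c0/pid); cat /tmp/bash_jobs.1000/8939615855c0/stdout
sed -i "s|def load(fn).*|def load(fn): return dict(np.load('pics/'+fn+'.npz'))|; s|depth=np.array(\[z.*|i=uv.astype(int); depth=z['d'][i[:,1],i[:,0]]|" h.py
cat > m.py <<'E'
from h import *
C=None
def meas(fn,C,what=('cup','gr','sp','jar')):
    z=load(fn); uv,P=cloud(z)
    for k in what:
        Q=P[np.hypot(*(P[:,:2]-C[k][:2]).T)<.08]
        if k=='cup':
            t=Q[Q[:,2]>.104]; m=t[:,:2].mean(0); e,V=np.linalg.eigh(np.cov((t[:,:2]-m).T)); print(fn,'bar',len(t),m,t[:,2].max(),np.sqrt(e*12),np.degrees(np.arctan2(V[1,1],V[0,1])))
            l=Q[(abs(Q[:,2]-.086)<.006)]; (cc,r)=cv2.minEnclosingCircle(l[:,:2].astype(np.float32)*1000);print('lid',len(l),cc,r)
        elif k=='gr':
            t=Q[Q[:,2]>.08]; m=t[:,:2].mean(0); print(fn,'dog',len(t),m,(t[:,:2].min(0)+t[:,:2].max(0))/2,t[:,2].max())
            w=t[:,:2]-m; w=w[np.hypot(*w.T)>.008]; a=np.arctan2(w[:,1],w[:,0]); print('ang',np.degrees(np.angle(np.exp(4j*a).mean()))/4, abs(np.exp(4j*a).mean()))
            l=Q[abs(Q[:,2]-.072)<.004]; (cc,r)=cv2.minEnclosingCircle(l[:,:2].astype(np.float32)*1000);print('plate',len(l),cc,r)
        else:
            t=Q[Q[:,2]>.045]; print(k,len(t),(t.min(0)+t.max(0))/2,t.max(0))
E
timeout 60 python3 - <<'E'
from m import *
z=load('scene0'); C={k:world(z,[v])[0] for k,v in dict(cup=(292,212),gr=(140,259),sp=(266,165),jar=(324,135),sec=(266,323)).items()}
for k,v in C.items(): print(k,np.round(v,3))
meas('scene0',C); meas('side0',C)
s=observe(); print(R.from_quat(s['tool_rot'],scalar_first=True).as_matrix().round(3))
E
```

```text
cup [0.641 0.084 0.083]
gr [ 0.574 -0.235  0.086]
sp [0.477 0.123 0.056]
jar [0.49  0.28  0.081]
sec [ 0.797 -0.082  0.015]
scene0 bar 172 [0.62284729 0.09470747] 0.11484820215896097 [0.01637218 0.05779571] 145.03242842657778
lid 456 (620.9684448242188, 95.67921447753906) 34.59916305541992
scene0 dog 169 [ 0.56660741 -0.23462083] [ 0.56549691 -0.23469792] 0.0898030255492096
ang 16.722310469865366 0.6588221023347567
plate 634 (565.207763671875, -234.22052001953125) 37.82701873779297
sp 410 [0.48549644 0.11679763 0.05751687] [0.51619624 0.14562452 0.06319193]
jar 488 [0.49684145 0.27846834 0.06408406] [0.52459788 0.30630383 0.08316668]
side0 bar 189 [0.62000071 0.09556388] 0.11468205809459298 [0.01703987 0.05441375] 144.75754706460353
lid 325 (620.3745727539062, 96.37371063232422) 32.95756530761719
side0 dog 210 [ 0.56294456 -0.2340107 ] [ 0.56463421 -0.23383967] 0.08804492634958927
ang 16.170279377153765 0.7101747171671332
plate 913 (564.32275390625, -233.4368438720703) 36.38080978393555
sp 548 [0.48482058 0.11768201 0.05612052] [0.51434736 0.14855081 0.06196636]
jar 581 [0.49349327 0.28069407 0.06376239] [0.52170541 0.308304   0.08237275]
[[-0.946  0.324 -0.   ]
 [ 0.324  0.946 -0.001]
 [ 0.    -0.001 -1.   ]]
```

```bash
python3 -m crank '[[-20,-23,0,0,0,1],[-50,-59,0,0,0,3],[-90,-105,0,0,0,5],[-610,-714,0,0,0,16],[-610,-714,0,0,0,16],[-610,-714,0,0,0,16],[-610,-714,0,0,0,16],[-610,-714,0,0,0,16],[-610,-714,0,0,0,16],[-610,-714,0,0,0,16],[-610,-714,0,0,0,16],[-610,-714,0,0,0,16],[-610,-714,0,0,0,16],[-610,-714,0,0,0,16],[-610,-714,0,0,0,16],[-610,-714,0,0,0,16],[-610,-714,0,0,0,16],[-610,-714,0,0,0,16],[-610,-714,0,0,0,16],[-610,-714,0,0,0,16]]'
cat >> h.py <<'E'
def togo(pos,yaw=None):
    "shift in tool axes (mm) to TCP position pos, and tool-z turn so that tool y has the world yaw"
    s=observe(); M=R.from_quat(s['tool_rot'],scalar_first=True).as_matrix(); d=M.T@(np.array(pos)-s['tcp_pos'])*1000
    y=np.degrees(np.arctan2(M[1,1],M[0,1])); print('t',s['time'],'tcp',np.round(s['tcp_pos'],4),'yaw',round(y,2),'tilt',M[:,2].round(4),'F',np.round(s['force'],2),'T',np.round(s['torque'],2),'w',round(s['grip_width'],4),'q',np.round(s['joint_pos'],2))
    print('shift',d.round(1),'turn z',None if yaw is None else round((y-yaw+90)%180-90,2))
E
python3 -c "
from h import *
togo([.5645,-.234,.404],55)"
```

```text
time: 2.15
tcp_pos: [0.5653, -0.2384, 0.4034]
tool_rot: [-0.001, 0.301, 0.954, -0.0]
force: [0.6, 0.9, 0.0]
grip_width: 0.0855
t 2.15 tcp [ 0.5653 -0.2384  0.4034] yaw 54.94 tilt [-0.0015  0.     -1.    ] F [0.62 0.88 0.04] T [-0.   -0.01 -0.03] w 0.0855 q [-0.44 -0.02  1.58 -0.    1.58 -1.4 ]
shift [ 3.2  3.1 -0.6] turn z -0.06
```

```bash
python3 - <<'E'
from h import *
shot('wrist','w1'); togo([.5645,-.234,.404],55)
from m import meas
meas('w1',dict(gr=np.array([.5645,-.234])),['gr'])
E
```

```text
t 2.2 tcp [ 0.5653 -0.2379  0.4034] yaw 54.94 tilt [-1.7e-03  2.0e-04 -1.0e+00] F [-1.07 -1.    0.39] T [-0.03 -0.    0.06] w 0.086 q [-0.44 -0.02  1.58 -0.    1.58 -1.4 ]
shift [ 2.9  2.7 -0.6] turn z -0.06
w1 dog 49971 [ 0.55646721 -0.23396786] [ 0.56256804 -0.23751471] 0.3303506479795544
ang -34.972543799104734 0.6468013394392775
plate 3836 (565.3480224609375, -235.5470733642578) 36.02118682861328
```

View pics/w1.png

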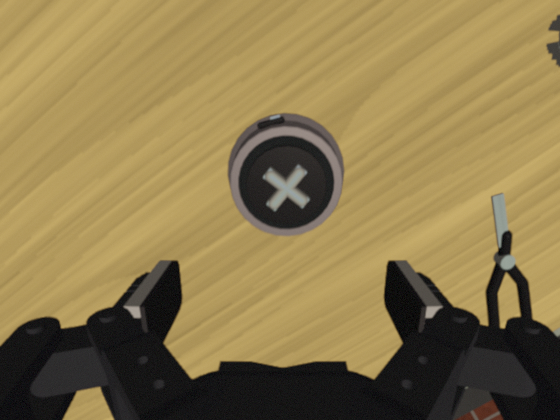

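The wrist view shows the drive cross at (287,188) with arms at roughly 45° in the picture; the plate and housing are clear. I'll fit the cross by colour next.

```bash
python3 - <<'E'
from h import *
from scipy.optimize import minimize
z=load('w1'); g=z['p'].min(2); m=np.zeros_like(g); cv2.circle(m,(287,188),32,1,-1)
v,u=np.nonzero((g>105)&(m>0)); P=world(z,np.c_[u,v],plane=.085)[:,:2]
print(len(u),u.min(),u.max(),v.min(),v.max(), 'zdepth',np.median(world(z,np.c_[u,v])[:,2]))
# best cross: rendered cross overlap with the top-face pixels
win=world(z,np.argwhere(m>0)[:,::-1],plane=.085)[:,:2]; lab=(g[m>0]>105)
def cost(p):
    w=win-p[:2]/1000; c,s=np.cos(p[2]),np.sin(p[2]); x,y=abs(w[:,0]*c+w[:,1]*s),abs(w[:,1]*c-w[:,0]*s)
    d=np.minimum(np.maximum(x-.022,y-.005),np.maximum(y-.022,x-.005)); return np.mean((lab-1/(1+np.exp(np.clip(d/.0005,-50,50))))**2)
m0=P.mean(0)*1000; r=min((minimize(cost,[*m0,np.radians(a)],method='Nelder-Mead',options=dict(initial_simplex=np.array([[*m0,np.radians(a)],[m0[0]+2,m0[1],np.radians(a)],[m0[0],m0[1]+2,np.radians(a)],[*m0,np.radians(a+6)]]))) for a in(0,16,30,60)),key=lambda r:r.fun)
print(m0,r.x[:2],np.degrees(r.x[2]),r.fun)
togo([.6205,.096,.404],55)
E
```

```text
936 263 308 165 210 zdepth 0.08592976388158471
[ 564.6817091  -235.25291812] [ 564.93819488 -235.45545586] 16.244455269984897 0.024327682641185646
t 2.2 tcp [ 0.5653 -0.2379  0.4034] yaw 54.94 tilt [-1.7e-03  2.0e-04 -1.0e+00] F [-1.07 -1.    0.39] T [-0.03 -0.    0.06] w 0.086 q [-0.44 -0.02  1.58 -0.    1.58 -1.4 ]
shift [146.6 305.   -0.6] turn z -0.06
```

```bash
python3 -m crank '[[15,31,0,0,0,0],[34,71,0,0,0,0],[54,113,0,0,0,0],[75,156,0,0,0,0],[96,199,0,0,0,0],[115,240,0,0,0,0],[132,274,0,0,0,0],[142,296,0,0,0,0],[146,304,0,0,0,0],[146,304,0,0,0,0],[146,304,0,0,0,0],[146,304,0,0,0,0]]'
python3 - <<'E'
from h import *
shot('wrist','w2'); togo([.6205,.096,.404],55)
z=load('w2'); uv,P=cloud(z)
t=P[(P[:,2]>.107)&(P[:,2]<.118)&(np.hypot(P[:,0]-.6205,P[:,1]-.096)<.04)]; m,(w,h),a=cv2.minAreaRect(t[:,:2].astype(np.float32)*1000)
e,V=np.linalg.eigh(np.cov(t[:,:2].T)); print('bar',len(t),m,t[:,:2].mean(0),w,h,np.sqrt(e*12),np.degrees(np.arctan2(V[1,1],V[0,1])),np.median(t[:,2]))
l=P[(abs(P[:,2]-.086)<.005)&(np.hypot(P[:,0]-.6205,P[:,1]-.096)<.045)]; print('lid',cv2.minEnclosingCircle(l[:,:2].astype(np.float32)*1000))
E
```

```text
time: 3.4
tcp_pos: [0.6185, 0.0974, 0.4048]
tool_rot: [0.0, 0.3, 0.954, -0.0]
force: [-0.7, 0.3, 0.7]
grip_width: 0.0856
t 3.45 tcp [0.6185 0.0974 0.4048] yaw 55.03 tilt [ 1.e-04 -1.e-04 -1.e+00] F [ 0.32 -1.14 -0.8 ] T [ 0.01  0.04 -0.  ] w 0.0852 q [ 0.12  0.01  1.55 -0.    1.58 -0.85]
shift [-2.4 -0.   0.8] turn z 0.03
bar 1358 (621.2528076171875, 96.11990356445312) [0.62010205 0.09689109] 16.00489616394043 53.759559631347656 [0.01603548 0.05355216] 145.12179378629264 0.1125607406108663
lid ((621.50927734375, 96.03834533691406), 33.04959487915039)
```

View pics/w2.png

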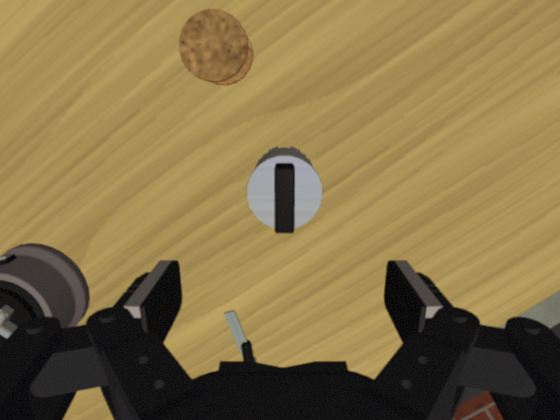

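The wrist view shows the bar centred at (285,198), vertical in the picture, so it lies across the jaws; the lid is at (284,192). The fingers are clear of the spool and the secateurs.

```bash
python3 -m crank '[[-1,0,8,0,0,0],[-2,0,25,0,0,0],[-3,0.5,50,0,0,0],[-3,0.5,80,0,0,0],[-3,0.5,105,0,0,0],[-3,0.5,125,0,0,0],[-3,0.5,135,0,0,0],[-3,0.5,140,0,0,0],[-3,0.5,141.5,0,0,0],[-3,0.5,141.5,0,0,0],[-3,0.5,141.5,0,0,0]]' 60
python3 -c "
from h import *
togo([.6212,.0961,.263],55.1)"
```

```text
time: 4.55
tcp_pos: [0.6216, 0.0971, 0.2642]
tool_rot: [0.001, 0.3, 0.954, 0.0]
force: [0.1, -0.0, 0.2]
grip_width: 0.0511
t 4.55 tcp [0.6216 0.0971 0.2642] yaw 55.1 tilt [ 1.4e-03  2.0e-04 -1.0e+00] F [ 0.08 -0.02  0.24] T [-0.   -0.06  0.02] w 0.0511 q [ 0.11  0.09  1.7   0.    1.35 -0.85]
shift [-0.3 -1.1  1.2] turn z 0.0
```

```bash
python3 -m crank '[[0,-0.8,0.8,0,0,0],[0,-0.8,0.8,0,0,0],[0,-0.8,0.8,0,0,0],[0,-0.8,0.8,0,0,0],[0,-0.8,0.8,0,0,0],[0,-0.8,0.8,0,0,0],[0,-0.8,0.8,0,0,0],[0,-0.8,0.8,0,0,0]]' 0 100
python3 -c "
from h import *
togo([.6212,.0961,.263],55.1)"
```

```text
time: 5.35
tcp_pos: [0.6211, 0.0965, 0.2629]
tool_rot: [0.0, 0.3, 0.954, 0.0]
force: [1.7, 1.8, 5.0]
grip_width: 0.0139
t 5.35 tcp [0.6211 0.0965 0.2629] yaw 55.11 tilt [ 8.e-04  2.e-04 -1.e+00] F [1.7  1.82 4.96] T [ 0.2  -0.13 -0.01] w 0.0139 q [ 0.11  0.09  1.7   0.    1.35 -0.85]
shift [-0.3 -0.3 -0.1] turn z 0.01
```

```bash
python3 -m crank '[[0,0,-3,0,0,0],[0,0,-10,0,0,0],[0,0,-25,0,0,0],[0,0,-45,0,0,0],[0,0,-68,0,0,0],[0,0,-90,0,0,0],[0,0,-108,0,0,0],[0,0,-118,0,0,0],[0,0,-122,0,0,0],[0,0,-122,0,0,0],[0,0,-122,0,0,0]]'
python3 - <<'E'
from h import *
shot('side','s1')
togo([.5649,-.235,.385],16.3)
z=load('s1'); uv,P=cloud(z); s=observe()['tcp_pos']
t=P[(np.hypot(*(P[:,:2]-s[:2]).T)<.05)]; print(np.percentile(t[t[:,2]>.05][:,2],[0,1,5]))
c=cv2.imread('pics/s1.png')[100:300,180:380]; cv2.imwrite('pics/s1c.png',cv2.resize(c,(600,600),interpolation=cv2.INTER_CUBIC))
E
```

```text
time: 6.45
tcp_pos: [0.6209, 0.0965, 0.3833]
tool_rot: [-0.001, 0.3, 0.954, -0.0]
force: [-0.3, -0.0, -4.0]
grip_width: 0.014
t 6.5 tcp [0.6209 0.0964 0.3832] yaw 55.1 tilt [-1.6e-03 -2.0e-04 -1.0e+00] F [ 0.33 -0.25 -3.7 ] T [ 0.01 -0.01  0.02] w 0.0142 q [ 0.11  0.02  1.58 -0.    1.55 -0.85]
shift [-143.6 -303.9   -1.6] turn z 38.8
[0.11896861 0.1244054  0.14288229]
```

View pics/s1c.png

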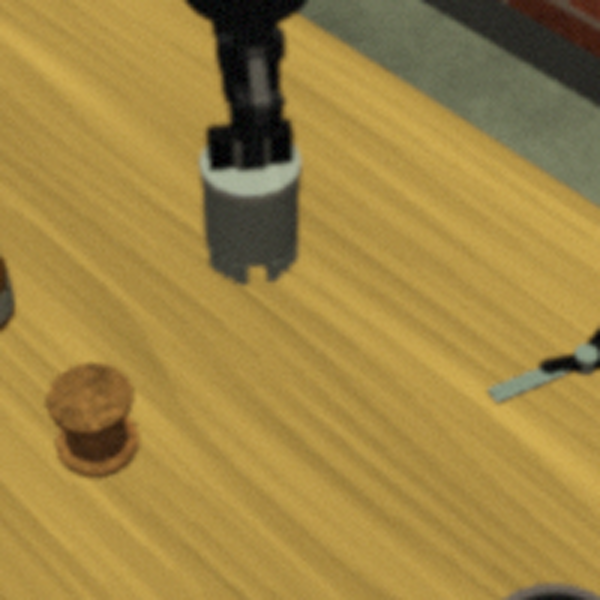

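The cup hangs upright in the jaws at about (250,215) in the crop, with its notches visible at the foot; the weight reading is about 3.8 N. Next I carry it to the grinder and turn it.

```bash
python3 -m crank '[[-5,-11,-1,0,0,1],[-17,-36,-1,0,0,4],[-33,-70,-1,0,0,8],[-50,-106,-1,0,0,13],[-67,-142,-1,0,0,18],[-84,-178,-1,0,0,23],[-101,-214,-1,0,0,28],[-117,-247,-1,0,0,32],[-130,-275,-1,0,0,35.5],[-138,-292,-1,0,0,37.5],[-142,-301,-1,0,0,38.5],[-143.5,-304,-1,0,0,38.8],[-143.5,-304,-1,0,0,38.8],[-143.5,-304,-1,0,0,38.8],[-143.5,-304,-1,0,0,38.8],[-143.5,-304,-1,0,0,38.8]]'
python3 - <<'E'
from h import *
shot('scene','c2');shot('side','s2');shot('wrist','w3')
togo([.5649,-.235,.354],16.3)
a=cv2.imread('pics/c2.png')[180:320,70:230]; b=cv2.imread('pics/s2.png')[220:380,290:450]
cv2.imwrite('pics/p2.png',np.hstack([cv2.resize(x,(400,400),interpolation=cv2.INTER_CUBIC) for x in (a,b)]))
# lid circle from both cams
for f in('c2','s2','w3'):
    z=load(f); uv,P=cloud(z); z0=observe()['tcp_pos'][2]-.263
    n=(abs(P[:,2]-z0-.086)<.004)&(np.hypot(P[:,0]-.565,P[:,1]+.235)<.045); l=P[n]; print(f,len(l), z0, cv2.minEnclosingCircle(l[:,:2].astype(np.float32)*1000) if len(l) else '')
E
```

```text
time: 8.1
tcp_pos: [0.5649, -0.2344, 0.3855]
tool_rot: [0.0, 0.599, 0.801, 0.0]
force: [-0.3, 0.4, -3.8]
grip_width: 0.0142
t 8.25 tcp [ 0.5648 -0.2347  0.3854] yaw 16.33 tilt [ 0.  0. -1.] F [ 0.56  0.17 -2.71] T [-0.01 -0.   -0.01] w 0.0141 q [-0.44 -0.02  1.61  0.    1.55 -0.72]
shift [-0.3 -0.  31.4] turn z 0.03
c2 396 0.12240808728545599 ((564.7998046875, -235.19940185546875), 33.81606674194336)
s2 573 0.12240808728545599 ((563.9323120117188, -233.87637329101562), 32.957908630371094)
w3 5860 0.12240808728545599 ((564.2783813476562, -234.6779022216797), 33.046390533447266)
```

View pics/p2.png

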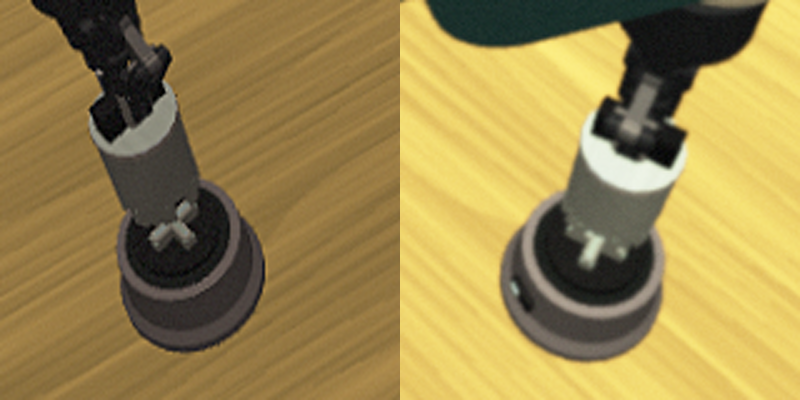

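```bash
python3 -m crank '[[0,0.5,3,0,0,0],[0,0.5,10,0,0,0],[0,0.5,18,0,0,0],[0,0.5,26,0,0,0],[0,0.5,31,0,0,0],[0,0.5,33,0,0,0],[0,0.5,35,0,0,0],[0,0.5,36,0,0,0],[0,0.5,37,0,0,0],[0,0.5,38,0,0,0],[0,0.5,39,0,0,0],[0,0.5,40,0,0,0],[0,0.5,40,0,0,0],[0,0.5,40,0,0,0]]'
python3 - <<'E'
from h import *
togo([.5649,-.235,.335],16.3)
E
```

```text
time: 9.65
tcp_pos: [0.5652, -0.2348, 0.3454]
tool_rot: [-0.0, 0.6, 0.8, -0.0]
force: [0.5, -0.3, -3.1]
grip_width: 0.0139
t 9.65 tcp [ 0.5652 -0.2348  0.3454] yaw 16.31 tilt [-0. -0. -1.] F [ 0.51 -0.34 -3.1 ] T [-0.    0.04  0.04] w 0.0139 q [-0.44  0.    1.66 -0.    1.48 -0.72]
shift [-0.1 -0.4 10.4] turn z 0.01
```

The cup underside is already about 4 mm below the top of the cross with no reaction, so it is meshing. I'll go on down to the plate.

```bash
python3 -m crank '[[0,0,2,0,0,0],[0,0,4,0,0,0],[0,0,6,0,0,0],[0,0,8,0,0,0],[0,0,9,0,0,0],[0,0,10,0,0,0],[0,0,11,0,0,0],[0,0,12,0,0,0],[0,0,12,0,0,0],[0,0,12,0,0,0]]'
python3 - <<'E'
from h import *
togo([.5649,-.235,.329],16.3)
E
```

```text
time: 10.65
tcp_pos: [0.5653, -0.2348, 0.3346]
tool_rot: [0.001, 0.6, 0.8, 0.0]
force: [-2.4, 0.7, 5.5]
grip_width: 0.0138
t 10.65 tcp [ 0.5653 -0.2348  0.3346] yaw 16.31 tilt [ 1.e-03 -5.e-04 -1.e+00] F [-2.42  0.74  5.48] T [0.24 0.69 0.05] w 0.0138 q [-0.44  0.01  1.67 -0.    1.46 -0.72]
shift [-0.1 -0.4  5.6] turn z 0.01
```

```bash
python3 -m crank '[[0,0,1,0,0,0],[0,0,2,0,0,0],[0,0,3,0,0,0],[0,0,4,0,0,0],[0,0,5,0,0,0],[0,0,5,0,0,0],[0,0,5,0,0,0]]'
python3 - <<'E'
from h import *
togo([.5649,-.235,.329],16.3)
E
```

```text
time: 11.35
tcp_pos: [0.5653, -0.2348, 0.3301]
tool_rot: [0.001, 0.6, 0.8, 0.0]
force: [-3.3, 2.9, 10.6]
grip_width: 0.0143
t 11.35 tcp [ 0.5653 -0.2348  0.3301] yaw 16.31 tilt [ 1.5e-03 -7.0e-04 -1.0e+00] F [-3.34  2.87 10.64] T [0.37 0.98 0.06] w 0.0143 q [-0.44  0.01  1.67 -0.    1.46 -0.72]
shift [-0.1 -0.4  1.1] turn z 0.01
```

```bash
python3 -m crank '[[0,0,0.5,0,0,0],[0,0,1,0,0,0],[0,0,1.5,0,0,0],[0,0,2,0,0,0],[0,0,2,0,0,0],[0,0,2,0,0,0]]'
python3 - <<'E'
from h import *
togo([.5649,-.235,.329],16.3)
E
python3 -m crank '[[0,0,0.5,0,0,0],[0,0,1,0,0,0],[0,0,1,0,0,0],[0,0,1,0,0,0]]'
python3 - <<'E'
from h import *
togo([.5649,-.235,.329],16.3)
E
```

```text
time: 11.95
tcp_pos: [0.5653, -0.2348, 0.3288]
tool_rot: [0.001, 0.6, 0.8, 0.0]
force: [-5.3, 3.5, 15.8]
grip_width: 0.0141
t 11.95 tcp [ 0.5653 -0.2348  0.3288] yaw 16.31 tilt [ 0.0021 -0.0011 -1.    ] F [-5.34  3.55 15.83] T [0.56 1.31 0.  ] w 0.0141 q [-0.44  0.01  1.68 -0.    1.45 -0.72]
shift [-0.1 -0.4 -0.2] turn z 0.01
time: 12.35
tcp_pos: [0.5653, -0.2348, 0.3288]
tool_rot: [0.002, 0.6, 0.8, 0.0]
force: [-7.8, 4.1, 24.4]
grip_width: 0.014
t 12.35 tcp [ 0.5653 -0.2348  0.3288] yaw 16.31 tilt [ 0.0029 -0.0014 -1.    ] F [-7.8   4.1  24.42] T [ 0.71  1.83 -0.  ] w 0.014 q [-0.44  0.01  1.68 -0.    1.45 -0.72]
shift [-0.  -0.4 -0.2] turn z 0.01
```

The TCP has stopped at 0.3288 while the force rises from 16 to 24 N, so the plate is at its stop. One picture to check.

```bash
python3 - <<'E'
from h import *
for f in('scene','side','wrist'):
    shot(f,f+'9'); z=load(f+'9'); uv,P=cloud(z); n=(abs(P[:,2]-.152)<.010)&(np.hypot(P[:,0]-.565,P[:,1]+.235)<.028); i=uv[n]; c=z['p'][i[:,1],i[:,0]].min(1)>110
    print(f,c.sum(),'lid z',np.median(P[n][c][:,2]),'expected .152')
a=cv2.imread('pics/scene9.png')[180:320,70:230]; b=cv2.imread('pics/side9.png')[220:380,290:450]
cv2.imwrite('pics/p9.png',np.hstack([cv2.resize(x,(400,400),interpolation=cv2.INTER_CUBIC) for x in (a,b)]))
togo([.5649,-.235,.329],16.3)
E
```

```text
scene 177 lid z 0.15136741115524 expected .152
side 281 lid z 0.15110764032042479 expected .152
wrist 3323 lid z 0.15266219136338022 expected .152
t 12.5 tcp [ 0.5653 -0.2349  0.3288] yaw 16.31 tilt [ 0.0029 -0.0015 -1.    ] F [-7.57  4.45 23.76] T [ 0.75  1.87 -0.01] w 0.0141 q [-0.44  0.01  1.68 -0.    1.45 -0.72]
shift [-0.  -0.4 -0.2] turn z 0.01
```

View pics/p9.png

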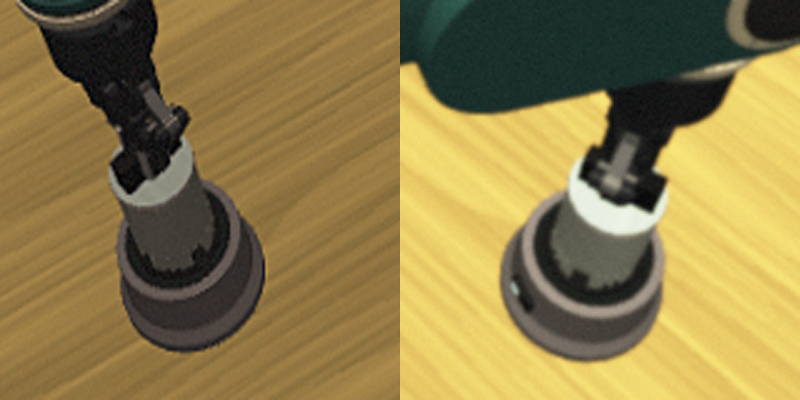

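The cup sits on the plate with its foot down on it at about (180,270) and (605,285). The cross is hidden inside the slot, and the plate is sunk into the housing.

```bash
python3 -c "
from h import *
close_job()
togo([.5649,-.235,.329],16.3)"
```

```text
the job is handed in; nothing more can be done
the job is handed in; nothing more can be done
```

The cup is on the grinder, meshed and pressed down to the stop, still gripped at 100 N. I handed the job in at 12.5 s.

I gripped the cup by its bar and lifted it upright. At the grinder I turned it 38.8° to match the cross, which I had measured at 16.3°, and lowered it. It slid home with no contact on top of the cross, and then I pressed it down.

**Last checks:**
- **At the stop:** the tool stayed at a height of 0.3288 m while the push rose from 16 to 24 N, about 28 N on the plate with the cup's weight. The stop needs about 15 N.
- **Fully home:** the lid measured 0.151 to 0.153 m above the bench in the three cameras, against 0.152 m expected. The pictures show the cross fully inside the slot.
- **Upright:** the tool is tilted by less than 0.2°.
- **Side force:** I left about 9 N of sideways force on the wrist, within the limits.
- **Bystanders:** I moved only the cup and kept clear of the jar, spool and secateurs, but I did not measure their positions again at the end.
- **After hand-in:** the state could not be read any more, so the last reading is from just before it.

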